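# Build up a machine foot on the assembly post

### The arm

A 6-joint arm with a two-finger parallel gripper is mounted at the origin on the work surface. World frame = base frame: x ahead of the robot, y to its left, z up, the work surface at z = 0. Lengths are in mm, angles in rad, forces in N, time in s.
With the tool pointing down it reaches from about 350 to 775 mm from the base axis. Payload 7.3 kg.
Tool frame: the origin (TCP) lies at the very end of the fingers, on their centre line; the grasp point (between the pads) lies 19 mm behind it (bot.grip_point_offset is the distance from the TCP to the grasp point, in mm); z points along the fingers, y is the line along which they close (so a half turn about z gives the same grasp; the last joint's range is limited). The gripper opens to 92 mm and grips with 3 to 60 N. Pads are 19 mm wide; open, the fingers measure 130 mm over their backs; the gripper's body (75 mm by 190 mm) begins 47 mm behind the grasp point.
Start: joints at [1.187, 0.342, 1.524, -0, 1.275, -0.146], TCP at [123.655, 510.249, 226.741] pointing down, gripper open.
Joint ranges: [-2.53, 2.53], [-0.77, 2.02], [0.04, 2.7], [-1, 4.14], [0.28, 2.66], [-3.11, 3.11]. Speed limits (rad/s): [2.57, 2.57, 3.14, 3.14, 3.14, 3.14].

### API

Orientations are given as [roll, pitch, yaw] about the fixed x, y, z axes, in that order (R = Rz(yaw) Ry(pitch) Rx(roll)).
In Python, from plant import bot gives the robot as it stands. The module is installed in compiled form; this text tells all that it offers.
- The arm moves only by the shell command python3 -m jog 'ROWS' [OPENING]. ROWS is JSON, a list of rows, each a list of 6 numbers: the shift along the tool's x, y, z in mm, then the turn, a rotation vector about the tool's x, y, z in rad. In form: [[dx, dy, dz, rx, ry, rz], ...]. A call has 1 to 12 rows; each row shifts and turns the commanded pose from where the row before left it, along the tool's axes as they then stand; what a row does not reach is not made up. A row lasts 1/10 s, in which the tool goes at most 50 mm and 8.59 degrees, less where a joint would pass 70% of its speed; a pose out of reach is approached as far as the arm can. A call with a gripper value outside its range is refused whole. OPENING is the opening in per cent of the stroke, from 0 (shut) to 100 (fully open), set as the call begins (- or left out, the last holds). The fingers move at their own pace and stop on an object; the grip force is fixed at half the most. Time passes only in rows, so rows that do not move let the fingers close. It gives the time, the measured TCP pose, the force, the opening and the grip force at its end, in the units of the state.
- bot.get_obs(): the state, without advancing time (a new reading comes with each control period).
- bot.capture(name): name is "scene" or "side" or "wrist"; returns the picture (400x640x3 uint8, red, green, blue); there is no depth.
- bot.camera_model(name): a dict with "fx", "fy", "cx", "cy" (pixels), "dist_coeffs" ([k1, k2, p1, p2, k3] as OpenCV has them; the pictures are not rectified), "position" and "orientation" of the camera in the world; the wrist camera has in their place "T_tool_cam" (4x4, takes a point from camera to tool coordinates, whose origin is the TCP and whose axes are the flange's). Camera axes: x right, y down, z forward; pixel columns grow to the right and rows downward; lengths in mm; the calibration is good to about 2 mm. A picture is of the moment at which its call begins: read the wrist's pose just before it. camera_model takes no time and is no camera call.
- bot.close_job(): hands the job in; it is judged then, once.
Trained networks look in the newest picture that a camera, given by its name, has taken for a name from the list of things; names that differ only in an ending like _2 or _b are one class to them, and where a whole thing is asked for, a point or a joint stands for the part that bears it (a point fixed in the world has none). Each returns a list of dicts, best first, with "p" (0 to 1); they miss things now and then, are a little off and sometimes report something else, mostly with a low value. They report only what shows in the picture. A call takes as long as a camera call. They do not tell look-alikes from the thing itself.
- bot.outline_of(target, camera): "mask" (400x640 bool, what is visible of it) and "pixel" ([column, row] in pixels, amid what is visible of it).
The state is a dict: "time": time; "joint_positions": joint angles; "dq": joint speeds; "tau": joint torques, N m; "tool_pos": TCP position; "tcp_rot": TCP orientation; "contact_force": force on the tool from outside, world axes, zero at the start; "moment": the same for the moment, N m; "grip_width": finger opening in mm; "finger_force": force on a finger pad.
Only numpy, scipy, OpenCV 4.12 (cv2) and the standard library are available. Lean on these libraries where they do the work, as an engineer would, in place of code of your own. Each camera call takes 0.05 s, during which the arm holds its last target. There are 200 camera calls.

### The job

Build a machine foot on the upright post of the assembly stand: draw the bottom blank out through the front slot of the magazine and thread its hole over the post so that it lies flat on the boss, then add the rubber ring, then the steel spacer, and last the cap with its closed end up, each lying flat on the one below and let go. The other blanks stay in the magazine; leave the jar and the wrench where they are.

Things in the scene. Friction and masses are not known exactly. Their poses are not given: they have to be found in the camera images.
- stand: Fixed assembly stand on the bench: round dark foot 96 mm across, 8 mm high; on it a grey round boss 48 mm across, its flat top 34 mm above the bench; from its middle an upright bare steel post 12 mm in diameter with a coned tip, top 90 mm above the bench. Origin: centre of the underside, on the post's axis; z up.
- magazine: Fixed grey open-topped box, 124 (x) x 64 (y) x 60 mm high; origin: centre of the underside; its -x end is the front, facing roughly to the robot. Holds a stack of three equal blanks on a floor 24 mm above the bench. Under the front wall (outer face x = -62 mm) a slot 8.5 mm high lets only the bottom blank out, along -x; the others then drop. Nothing stands in front of the slot.
- blank: Bottom blank in the magazine, the one to use: loose aluminium plate 110 (x) x 50 (y) x 6 mm, 24 mm hole in its centre, 80 g. At first its -x end sticks 34 mm out of the slot, underside 24 mm above the bench, free at both sides and below: pinch it across its width; it comes clear after 76 mm. Origin: centre of the underside, on the hole's axis; x at first along the magazine's x.
- blank_top: The topmost blank in the magazine (loose), the same plate; the middle one under it is hidden. Both stay in the magazine. Origin: centre of the underside.
- rubber_ring: Thick black rubber ring lying flat on the bench (loose): 56 mm outside diameter, 24 mm bore, 20 mm high, about 60 g. Origin: centre of the underside, on the bore's axis; z up.
- spacer: Bright steel spacer ring lying flat on the bench (loose): 42 mm outside diameter, 24 mm bore, 16 mm high, about 110 g. Origin: centre of the underside, on the bore's axis; z up.
- cap: Dark steel cap standing on the bench with its closed end up (loose): 36 mm outside diameter, 30 mm high, edge of the top slightly tapered; its blind bore, open below, is 24 mm in diameter and 20 mm deep; about 90 g. Origin: centre of the open underside, on the axis; z up.
- jar: Bystander: glass jar with a red lid, 68 mm in diameter, 85 mm high, standing on the left of the robot. Origin: centre of the underside.
- wrench: Bystander: steel wrench 170 mm long lying on the bench on the robot's right. Origin: near its middle, underneath.
Things that resemble listed ones, but are neither listed nor needed, are in the scene too. What is meant by the rubber_ring is not red or turquoise, and is the smaller of those in its own colour.

How it is judged (in metres and radians):
On the way, in this order (a step that is already met when the one before it is completed fails the run):
1. the bottom blank is out of the magazine and lies flat on the boss, over the post (horizontal distance between blank and stand below 0.01 m and z of blank in the frame of stand between 0.031 and 0.037 m and angle between blank's own z axis and vertical below 0.1 rad), for 0.2 s.
2. the rubber ring lies on the blank, over the post (horizontal distance between rubber_ring and stand below 0.01 m and z of rubber_ring in the frame of stand between 0.037 and 0.043 m and angle between rubber_ring's own z axis and vertical below 0.1 rad), for 0.2 s.
3. the steel spacer lies on the rubber ring, over the post (horizontal distance between spacer and stand below 0.01 m and z of spacer in the frame of stand between 0.057 and 0.063 m and angle between spacer's own z axis and vertical below 0.1 rad), for 0.2 s.
4. the cap sits on the spacer, over the post (horizontal distance between cap and stand below 0.01 m and z of cap in the frame of stand between 0.073 and 0.079 m and angle between cap's own z axis and vertical below 0.1 rad), for 0.2 s.
At the end, for the whole second after the job is handed in: Blank, rubber ring, spacer and cap are on the post in this order from the bottom, each within 10 mm of its axis, level within 0.1 rad, within 3 mm of its closed-stack height (undersides 34, 40, 60, 76 mm above the bench), at rest; the topmost blank within 20 mm of the magazine's middle (all of step 1 and all of step 2 and all of step 3 and all of step 4 and linear speed of each of blank, rubber_ring, spacer, cap below 0.02 m/s and horizontal distance between blank_top and magazine below 0.02 m); the robot touches nothing.
It fails at once if the jar is moved by more than 20 mm (distance of jar from where it was at the start of the episode above 0.02 m).
It fails at once if the wrench is moved by more than 20 mm (distance of wrench from where it was at the start of the episode above 0.02 m).
It fails at once if the topmost blank leaves the magazine (horizontal distance between blank_top and magazine above 0.03 m).
It also fails if it takes over 120 s, if anything falls off the work surface, if the arm or the gripper's body presses on something with over 40 N, if the wrist force passes 120 N, or if a joint passes its speed limit or range.

## Working session

There is one attempt and no reset: what is moved stays moved. The work goes in short steps, Python scripts to look and compute and a shell command to move; the robot and the scene stay as the last step left them, time stands still between calls to the robot, and variables do not carry over. Pictures are saved under pics/ and viewed, at most 14 in all, crops included, and the job is handed in when it is done.

```bash
mkdir -p pics; cat > h.py <<'E'
import numpy as np, cv2
from scipy.spatial.transform import Rotation as R
from plant import bot
def cam(n, obs=None):
    m=bot.camera_model(n); K=np.array([[m['fx'],0,m['cx']],[0,m['fy'],m['cy']],[0,0,1.]]); d=np.array(m['dist_coeffs'],float)
    if 'T_tool_cam' in m:
        o=obs or bot.get_obs(); T=np.eye(4); T[:3,:3]=R.from_euler('xyz',o['tcp_rot']).as_matrix(); T[:3,3]=o['tool_pos']
        T=T@np.array(m['T_tool_cam']); return K,d,T[:3,:3],T[:3,3]
    q=np.array(m['orientation'],float)
    Rm=q if q.shape==(3,3) else (R.from_euler('xyz',q).as_matrix() if q.size==3 else R.from_quat(q).as_matrix())
    return K,d,Rm,np.array(m['position'],float)
def px2w(c,px,z):
    K,d,Rm,p=c; u=cv2.undistortPoints(np.array(px,float).reshape(-1,1,2),K,d)[:,0]
    v=np.c_[u,np.ones(len(u))]@Rm.T; return p+v*((z-p[2])/v[:,2])[:,None]
def w2px(c,P):
    K,d,Rm,p=c; Q=(np.array(P,float).reshape(-1,3)-p)@Rm
    return cv2.projectPoints(Q,np.zeros(3),np.zeros(3),K,d)[0][:,0]
def snap(n,f=None):
    im=bot.capture(n)
    if f: cv2.imwrite('pics/'+f,im[:,:,::-1])
    return im
E
python3 - <<'E'
from h import *
print(bot.get_obs())
for n in('scene','side','wrist'):
    print(bot.camera_model(n)); snap(n,n+'0.png')
a=[cv2.imread(f'pics/{n}0.png') for n in('scene','side')]
for n in('scene','side'):
  for t in('stand','magazine','blank','blank_top','rubber_ring','spacer','cap','jar','wrench'):
    print(n,t,[(round(r['p'],2),np.round(r['pixel']).tolist(),int(r['mask'].sum())) for r in bot.outline_of(t,n)])
E
```

```text
{'time': 0.0, 'joint_positions': array([ 1.18701262e+00,  3.42731204e-01,  1.52502753e+00,  1.81740051e-05,
        1.27541687e+00, -1.45981649e-01]), 'dq': array([ 7.97855369e-04, -1.23244965e-03,  2.04803012e-04,  3.43249831e-05,
       -1.64958138e-03,  2.66562780e-04]), 'tau': array([-3.74082538e-04, -4.31237340e+01, -2.44224000e+01,  7.17547699e-02,
        5.59571455e-02, -7.32491162e-05]), 'tool_pos': array([123.47833997, 509.84313188, 226.03690673]), 'tcp_rot': array([-3.14002908e+00, -2.47454347e-04,  2.90378510e+00]), 'contact_force': array([-0.42808128,  0.16862216, -0.07151336]), 'moment': array([0.00036108, 0.02281579, 0.01781987]), 'finger_force': 0.0, 'grip_width': 91.73467886321876}
{'fx': 507.0119567901281, 'fy': 507.0119567901281, 'cx': 317.63060676069387, 'cy': 201.23803176058087, 'dist_coeffs': array([-0.06400402,  0.        ,  0.        ,  0.        ,  0.        ]), 'position': array([1327.83453333, -526.26423854, 1564.91272597]), 'orientation': array([-2.60051556,  0.00845242,  0.91737552])}
{'fx': 379.9440227714942, 'fy': 379.9440227714942, 'cx': 311.9439617256
[... 1095 characters left out ...]
.0], 214), (0.48, [329.0, 193.0], 190)]
scene spacer []
scene cap [(0.68, [290.0, 185.0], 90), (0.22, [396.0, 125.0], 397)]
scene jar [(0.56, [398.0, 125.0], 441)]
scene wrench [(0.82, [197.0, 258.0], 300)]
side stand [(0.6, [280.0, 145.0], 532)]
side magazine [(0.61, [316.0, 275.0], 1645)]
side blank [(0.84, [286.0, 287.0], 366)]
side blank_top [(0.8, [310.0, 265.0], 775)]
side rubber_ring [(0.84, [284.0, 185.0], 277), (0.72, [326.0, 188.0], 342), (0.7, [360.0, 173.0], 479), (0.69, [333.0, 221.0], 658)]
side spacer [(0.52, [292.0, 212.0], 172), (0.48, [280.0, 146.0], 555)]
side cap [(0.59, [242.0, 214.0], 202)]
side jar [(0.83, [245.0, 102.0], 578)]
side wrench [(0.73, [299.0, 370.0], 843)]
```

View pics/scene0.png

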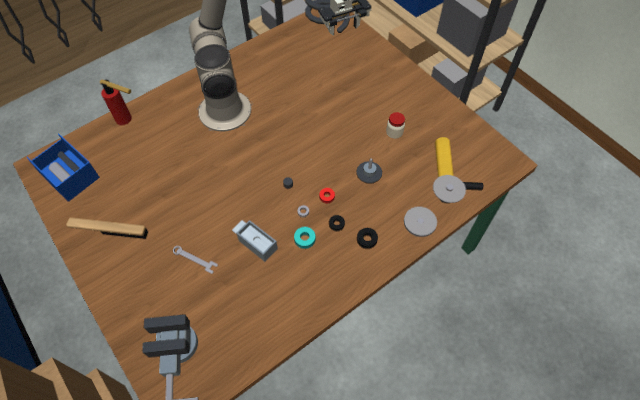

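View pics/side0.png

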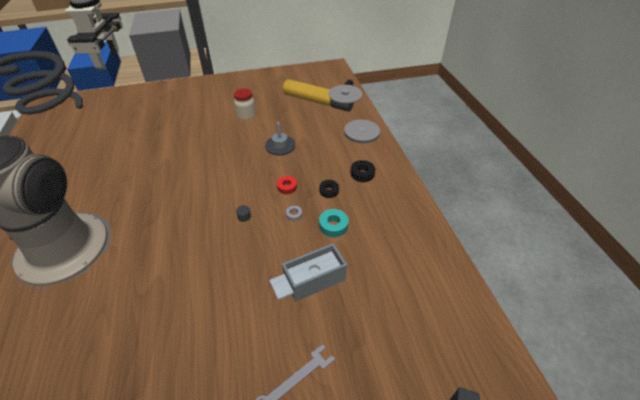

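Both views show four rings: red (scene 327,194 / side 287,184), turquoise (304,236 / 333,222), small black (337,222 / 329,188) and large black (367,238 / 362,171). The small black one fits: it is not red or turquoise, and it is the smaller of the two black ones. The spacer is at scene (303,210) and the cap at (288,183). I'll check with a crop and compute positions.

```bash
python3 - <<'E'
from h import *
im=cv2.imread('pics/side0.png')[110:310,225:395]
cv2.imwrite('pics/crop0.png',cv2.resize(im,None,fx=3,fy=3,interpolation=cv2.INTER_CUBIC)[:600])
C={n:cam(n) for n in('scene','side')}
for k,z,a,b in(('ring',10,(337,222.5),(329,188)),('bigblack',10,(367.5,238),(362.5,171)),('red',10,(327,194.5),(287,184.5)),('spacer',8,(303,210.5),(294,212.5)),('cap',15,(288,183),(243.5,213.5)),('standfoot',4,(369.5,172.5),(280,145.5)),('posttip',90,(371,159),(279,123)),('magtop',60,(260,240),(315,267)),('jar',42,(396.5,125),(244,104)),('wr',3,(197,258),(299,370))):
    print(k,px2w(C['scene'],a,z).round()[0,:2],px2w(C['side'],b,z).round()[0,:2])
E
```

```text
ring [688.  32.] [689.  35.]
bigblack [799.  77.] [801.  80.]
red [576.  75.] [580.  76.]
spacer [576. -32.] [579. -29.]
cap [453.  -9.] [451.  -8.]
standfoot [594. 262.] [591. 261.]
posttip [593. 260.] [594. 258.]
magtop [ 604. -229.] [ 586. -238.]
jar [507. 469.] [504. 467.]
wr [ 503. -426.] [ 512. -417.]
```

View pics/crop0.png

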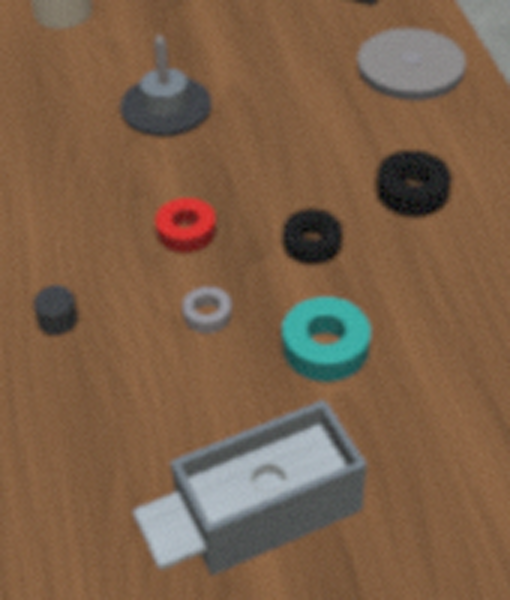

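The crop confirms the candidates: the small black ring is near (688,33), the post near (593,260), the spacer near (577,-31) and the cap near (452,-8). Next I swing the arm over towards the magazine.

```bash
cat >> h.py <<'E'
def go(x=None,y=None,z=None,yaw=None,pr=True):
    "tool-axes shift to reach world target, then remaining yaw about tool z"
    o=bot.get_obs(); p=np.array(o['tool_pos']); t=np.array([a if a is not None else b for a,b in zip((x,y,z),p)])
    Rm=R.from_euler('xyz',o['tcp_rot']); d=Rm.inv().apply(t-p)
    out='shift %s  n50=%.1f'%(d.round(1),np.linalg.norm(d)/50)
    if yaw is not None:
        Rt=R.from_euler('xyz',[np.pi,0,yaw]); out+='  rotvec(tool) %s'%(Rm.inv()*Rt).as_rotvec().round(4)
    print(out)
E
python3 -m jog '[[-34,-27,0,0,0,0],[-34,-27,0,0,0,0],[-34,-27,0,0,0,0],[-34,-27,0,0,0,0],[-34,-27,0,0,0,0],[-34,-27,0,0,0,0],[-34,-27,0,0,0,0],[-34,-27,0,0,0,0],[-34,-27,0,0,0,0],[-34,-27,0,0,0,0],[-34,-27,0,0,0,0],[-34,-27,0,0,0,0]]' 100
python3 - <<'E'
from h import *
go(500,-240,200,np.pi)
C=cam('side')
for a,z in(((271,281),30),((284,298),30),((284,265),60),((340,248),60)): print(px2w(C,a,z).round())
E
```

```text
time: 2.25
tool_pos: [444.7, 97.6, 226.9]
tcp_rot: [3.141, 0.001, 2.904]
contact_force: [0.5, 0.6, 0.1]
grip_width: 92.3
finger_force: 0.0
shift [-133.3 -315.1   26.9]  n50=6.9  rotvec(tool) [ 0.0004  0.0006 -0.2381]
[[ 490. -231.   30.]]
[[ 510. -278.   30.]]
[[ 523. -218.   60.]]
[[ 651. -203.   60.]]
```

```bash
python3 -m jog '[[-16,-39,3,0,0,0],[-16,-39,3,0,0,0],[-16,-39,3,0,0,0],[-16,-39,3,0,0,0],[-16,-39,3,0,0,0],[-16,-39,3,0,0,0],[-16,-39,3,0,0,0],[-16,-39,3,0,0,0],[0,0,0,0,0,-0.12],[0,0,0,0,0,-0.12],[0,0,0,0,0,-0.12],[0,0,0,0,0,0]]'
python3 - <<'E'
from h import *
snap('wrist','w1.png')
for t in('blank','magazine','blank_top'):
    for r in bot.outline_of(t,'wrist'):
        m=r['mask'].astype(np.uint8); c=max(cv2.findContours(m,0,2)[0],key=cv2.contourArea); b=cv2.boxPoints(cv2.minAreaRect(c))
        print(t,round(r['p'],2),r['pixel'],b.round().tolist(), px2w(cam('wrist'),b,{'blank':30,'magazine':60,'blank_top':42}[t]).round().tolist())
E
```

```text
time: 3.45
tool_pos: [494.7, -234.3, 202.6]
tcp_rot: [3.141, -0.0, -3.019]
contact_force: [-0.4, 0.2, 0.2]
grip_width: 92.1
finger_force: 0.0
blank 0.91 [306.4, 189.9] [[275.0, 171.0], [326.0, 166.0], [329.0, 202.0], [278.0, 206.0]] [[496.0, -276.0, 30.0], [486.0, -226.0, 30.0], [522.0, -219.0, 30.0], [533.0, -270.0, 30.0]]
magazine 0.64 [286.4, 242.8] [[267.0, 197.0], [335.0, 190.0], [344.0, 275.0], [275.0, 282.0]] [[516.0, -278.0, 60.0], [501.0, -216.0, 60.0], [586.0, -196.0, 60.0], [602.0, -263.0, 60.0]]
blank_top 0.9 [308.5, 242.7] [[280.0, 220.0], [330.0, 214.0], [336.0, 275.0], [287.0, 280.0]] [[543.0, -265.0, 42.0], [531.0, -216.0, 42.0], [597.0, -201.0, 42.0], [610.0, -252.0, 42.0]]
blank_top 0.32 [134.2, 145.0] [[80.0, 79.0], [110.0, 65.0], [181.0, 215.0], [152.0, 229.0]] [[429.0, -461.0, 42.0], [414.0, -432.0, 42.0], [550.0, -364.0, 42.0], [569.0, -394.0, 42.0]]
```

View pics/w1.png

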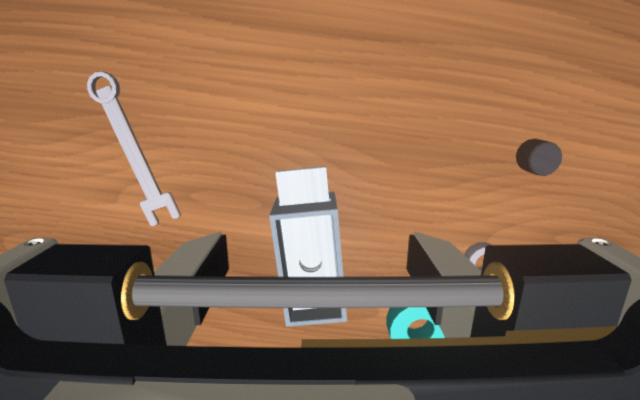

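The blank's tip shows at (276–326, 169); the hole edge in the stack is at (311,265). Tip centre is about (491,-251), and the magazine yaw is about 0.20.

```bash
python3 - <<'E'
from h import *
go(501,-249,70,-2.944)
E
python3 -m jog '[[0,0,0,0,0,-0.075],[0,0,0,0,0,0]]'
python3 - <<'E'
from h import *
go(501,-249,70,-2.944)
E
```

```text
shift [ -4.4 -15.6 132.7]  n50=2.7  rotvec(tool) [ 0.0001  0.0001 -0.0775]
time: 3.85
tool_pos: [494.8, -234.0, 202.8]
tcp_rot: [-3.142, 0.0, -2.945]
contact_force: [0.1, 0.8, -0.2]
grip_width: 91.6
finger_force: 0.0
shift [ -3.1 -15.9 132.8]  n50=2.7  rotvec(tool) [-0.0001  0.0002 -0.0009]
```

```bash
python3 -m jog '[[-1,-4,33,0,0,0],[-1,-4,33,0,0,0],[-1,-4,33,0,0,0],[0,-4,33,0,0,0],[0,0,0,0,0,0],[0,0,0,0,0,0]]'
python3 - <<'E'
from h import *
c=cam('wrist');o=bot.get_obs()
im=snap('wrist','w2.png'); print(w2px(c,[o['tool_pos']]))
for r in bot.outline_of('blank','wrist'):
        m=r['mask'].astype(np.uint8); k=max(cv2.findContours(m,0,2)[0],key=cv2.contourArea); b=cv2.boxPoints(cv2.minAreaRect(k))
        print(round(r['p'],2),r['pixel'],b.round().tolist(), px2w(c,b,30).round(1).tolist())
E
```

```text
time: 4.45
tool_pos: [500.9, -249.2, 71.1]
tcp_rot: [3.141, -0.0, -2.946]
contact_force: [0.1, -0.0, 1.0]
grip_width: 91.9
finger_force: 0.0
[[317.02050394 250.16710857]]
0.97 [318.7, 233.2] [[276.0, 206.0], [357.0, 204.0], [359.0, 259.0], [277.0, 261.0]] [[496.0, -275.9, 30.0], [485.1, -227.1, 30.0], [521.0, -217.8, 30.0], [532.6, -269.1, 30.0]]
```

View pics/w2.png

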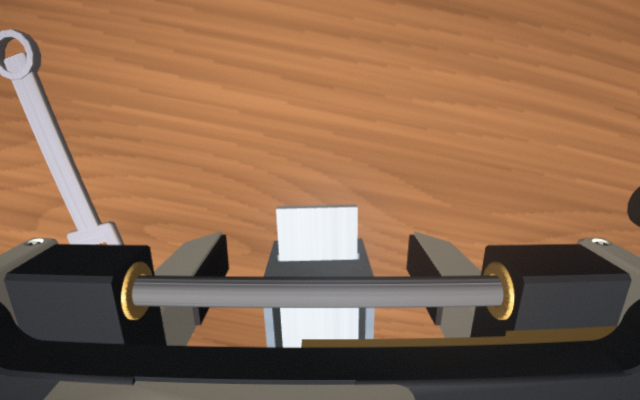

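The blank tip lies at (276–358, 205), centred between the fingers. The wrench jaw at (95,235) is off to the left, so I'll narrow the fingers a little before going down.

```bash
python3 - <<'E'
from h import *
w=px2w(cam('wrist'),[(120,243),(112,225)],5);o=bot.get_obs()
print(w, R.from_euler('xyz',o['tcp_rot']).inv().apply(w-o['tool_pos']).round())
E
python3 -m jog '[[1,0,0,0,0,-0.018],[0,0,14,0,0,0],[0,0,14,0,0,0],[0,0,14,0,0,0],[0,0,13,0,0,0],[0,0,0,0,0,0],[0,0,0,0,0,0]]' 80
python3 -m jog '[[0,0,0,0,0,0],[0,0,0,0,0,0],[0,0,0,0,0,0],[0,0,0,0,0,0],[0,0,0,0,0,0],[0,0,0,0,0,0]]' 30
```

```text
[[ 557.83602965 -386.92918616    5.        ]
 [ 544.59485456 -393.21377356    5.        ]] [[ -28. -145.   68.]
 [ -14. -149.   68.]]
time: 5.25
tool_pos: [500.1, -249.5, 16.2]
tcp_rot: [-3.141, 0.0, -2.926]
contact_force: [0.4, 0.0, 0.9]
grip_width: 73.7
finger_force: 0.0
time: 5.85
tool_pos: [500.1, -249.5, 16.1]
tcp_rot: [-3.141, 0.0, -2.926]
contact_force: [-0.4, 1.4, 4.1]
grip_width: 49.7
finger_force: 30.0
```

```bash
python3 -m jog '[[8,0,0,0,0,0],[10,0,0,0,0,0],[10,0,0,0,0,0],[0,0,0,0,0,0]]'; python3 -m jog '[[10,0,0,0,0,0],[10,0,0,0,0,0],[10,0,0,0,0,0],[10,0,0,0,0,0],[10,0,0,0,0,0],[10,0,0,0,0,0],[10,0,0,0,0,0],[0,0,0,0,0,0],[0,0,0,0,0,0]]'
python3 - <<'E'
from h import *
snap('wrist','w3.png')
E
```

```text
time: 6.25
tool_pos: [470.6, -255.6, 15.6]
tcp_rot: [3.141, -0.002, -2.927]
contact_force: [-2.3, -0.5, 1.3]
grip_width: 49.3
finger_force: 30.0
time: 7.15
tool_pos: [404.0, -270.5, 15.7]
tcp_rot: [-3.142, 0.0, -2.927]
contact_force: [0.2, 0.2, -0.5]
grip_width: 49.8
finger_force: 30.0
```

View pics/w3.png

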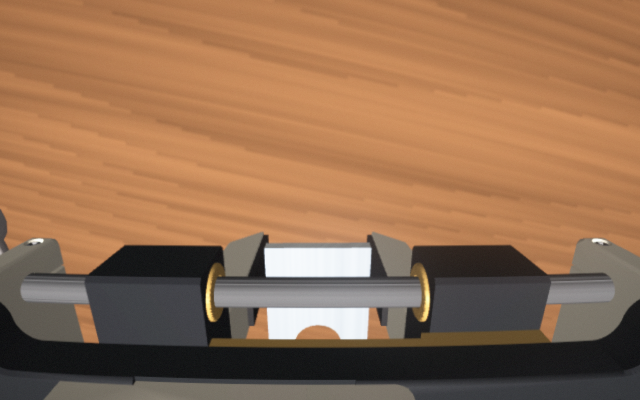

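The blank is held and clear of the slot, with its end edge at row 247 and the hole rim at (318,325). I'll lift it, move past the stand and localise the post with the wrist camera.

```bash
python3 - <<'E'
from h import *
c=cam('wrist');o=bot.get_obs()
p=px2w(c,[(266,248),(370,247),(318,325)],30)
print(R.from_euler('xyz',o['tcp_rot']).inv().apply(p-o['tool_pos']).round(1))
E
python3 -m jog '[[0,0,-30,0,0,0],[0,0,-40,0,0,0],[0,0,-40,0,0,0],[0,0,-40,0,0,0],[0,0,-40,0,0,0],[0,0,0,0,0,0]]'
python3 - <<'E'
from h import *
go(650,272,206)
E
```

```text
[[  7.9 -23.6 -14.3]
 [  8.4  24.4 -14.3]
 [-34.4   0.5 -14.3]]
time: 7.8
tool_pos: [406.7, -272.1, 211.1]
tcp_rot: [-3.133, 0.007, -2.926]
contact_force: [0.4, -1.0, -0.8]
grip_width: 49.5
finger_force: 30.0
shift [-354.2  479.3    3.1]  n50=11.9
```

```bash
python3 -m jog '[[-15,20,0,0,0,0],[-29,39,0,0,0,0],[-29,39,0,0,0,0],[-29,39,0,0,0,0],[-29,39,0,0,0,0],[-29,39,0,0,0,0],[-29,39,0,0,0,0],[-29,39,0,0,0,0],[-29,39,0,0,0,0],[-29,39,0,0,0,0],[-29,39,0,0,0,0],[-15,20,0,0,0,0]]'
python3 -m jog '[[-20,27,0,0,0,0],[-14,19,0,0,0,0],[0,0,0,0,0,0],[0,0,0,0,0,0]]'
python3 - <<'E'
from h import *
c=cam('wrist');print(w2px(c,[(593,260,90),(593,260,34),(593,260,8)]))
snap('wrist','w4.png')
for r in bot.outline_of('stand','wrist'): print(r['p'],r['pixel'],r['mask'].sum())
E
```

```text
time: 9.0
tool_pos: [625.1, 222.3, 204.0]
tcp_rot: [3.14, -0.001, -2.923]
contact_force: [-0.8, -0.5, 0.1]
grip_width: 49.3
finger_force: 30.0
time: 9.4
tool_pos: [647.8, 270.6, 204.1]
tcp_rot: [-3.141, -0.002, -2.925]
contact_force: [-0.4, -0.8, -1.2]
grip_width: 49.3
finger_force: 30.0
[[318.97259044 121.40983752]
 [318.69004797 116.98186801]
 [318.58875136 115.3948977 ]]
0.58 [324.3, 111.4] 6969
```

View pics/w4.png

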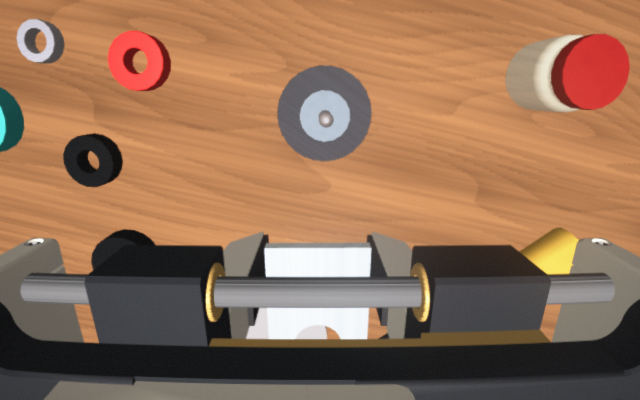

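The post tip is at (326,119), the boss centre at (324.5,115.5) and the foot centre at (324,113). The small black ring is at (93,160), the spacer at (40,41) and the jar at (570,70).

```bash
python3 - <<'E'
from h import *
c=cam('wrist');o=bot.get_obs()
for n,a,z in(('tip',(326,119),88),('boss',(324.5,115.5),34),('foot',(324,113),8),('ring',(93,158),20),('spacer',(38,40),16)): print(n,px2w(c,[a],z).round(1))
P=px2w(c,[(324.7,116)],40)[0]; S=np.mean([px2w(c,[(326,119)],88)[0],px2w(c,[(324.5,115.5)],34)[0],px2w(c,[(324,113)],8)[0]],0); print(S)
Rm=R.from_euler('xyz',o['tcp_rot'])
t=S-Rm.apply([-46.6,.4,0]); print(t); go(t[0],t[1],120)
E
```

```text
tip [[590.5 264.1  88. ]]
boss [[590.9 264.1  34. ]]
foot [[589.9 263.9   8. ]]
ring [[683.5  37.5  20. ]]
spacer [[576.8 -28.7  16. ]]
[590.44924854 264.00192381  43.33333333]
[545.00427695 253.68341096  43.38672209]
shift [103.9   6.6  85.3]  n50=2.7
```

```bash
python3 -m jog '[[20,2,0,0,0,0],[35,2,10,0,0,0],[34,2,30,0,0,0],[15,0,30,0,0,0],[0,0,14,0,0,0],[0,0,0,0,0,0],[0,0,0,0,0,0]]'
python3 - <<'E'
from h import *
go(545,253.7,None)
a=snap('side'); b=snap('scene')
f=lambda i,x,y:cv2.resize(i[y-50:y+50,x-65:x+65],None,fx=4,fy=4,interpolation=cv2.INTER_CUBIC)
cv2.imwrite('pics/c5.png',np.vstack([f(a,275,125)[:300],f(b,365,155)[50:350]])[:,:,::-1])
# where should tip and blank hole be
w=snap('wrist','w5.png')
E
```

```text
time: 10.2
tool_pos: [546.0, 253.4, 122.6]
tcp_rot: [3.141, 0.001, -2.927]
contact_force: [0.5, 0.1, -0.5]
grip_width: 49.3
finger_force: 30.0
shift [ 0.9  0.5 -0. ]  n50=0.0
```

View pics/c5.png

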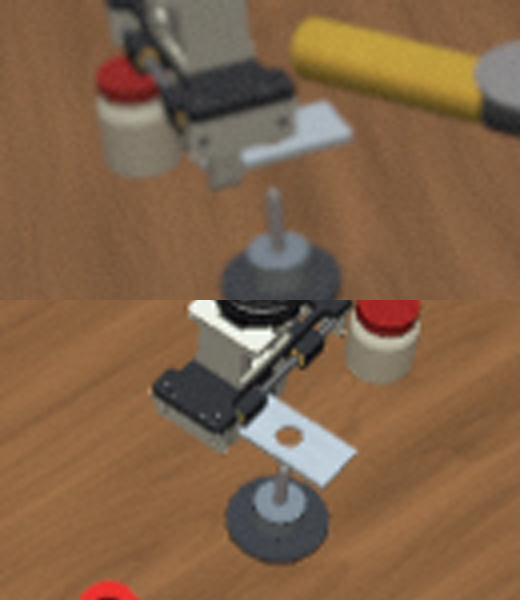

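```bash
python3 - <<'E'
from h import *
c=cam('scene');print(px2w(c,[(372.25,151.25)],137), px2w(c,[(300+281/4,105+(503-250)/4)],34),px2w(c,[(300+277.5/4,105+(520-250)/4)],8))
E
python3 -m jog '[[1,0.5,6,0,0,0],[0,0,8,0,0,0],[0,0,8,0,0,0],[0,0,8,0,0,0],[0,0,0,0,0,0],[0,0,0,0,0,0]]'
python3 - <<'E'
from h import *
a=snap('side'); b=snap('scene')
f=lambda i,x,y:cv2.resize(i[y-50:y+50,x-65:x+65],None,fx=4,fy=4,interpolation=cv2.INTER_CUBIC)
cv2.imwrite('pics/c6.png',np.vstack([f(a,275,125)[:300],f(b,365,155)[50:350]])[:,:,::-1])
E
```

```text
[[594.19062069 260.57312957 137.        ]] [[595.54308879 261.04276421  34.        ]] [[595.68802737 259.38777768   8.        ]]
time: 10.95
tool_pos: [544.2, 254.2, 91.3]
tcp_rot: [3.142, -0.001, -2.926]
contact_force: [-0.0, 0.2, -1.0]
grip_width: 49.5
finger_force: 30.0
```

View pics/c6.png

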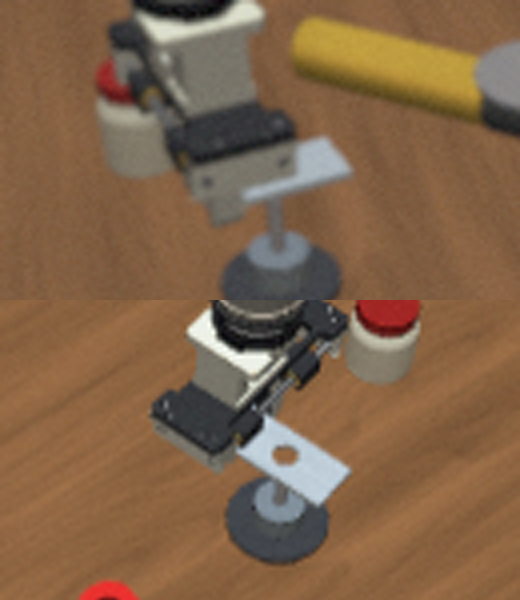

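Seen from the scene camera, the hole and the post axis agree to within 2 mm and the blank is level, so I lower it over the post.

```bash
python3 -m jog '[[-1.3,0,6,0,0,0],[0,0,8,0,0,0],[0,0,8,0,0,0],[0,0,0,0,0,0]]';  python3 -m jog '[[0,0,10,0,0,0],[0,0,10,0,0,0],[0,0,10,0,0,0],[0,0,5,0,0,0],[0,0,0,0,0,0],[0,0,0,0,0,0]]'
```

```text
time: 11.45
tool_pos: [544.6, 254.2, 68.0]
tcp_rot: [-3.141, -0.003, -2.926]
contact_force: [-0.7, -0.5, -0.5]
grip_width: 49.4
finger_force: 30.0
time: 12.05
tool_pos: [545.7, 254.5, 34.7]
tcp_rot: [3.142, 0.0, -2.926]
contact_force: [-0.3, -0.3, -0.4]
grip_width: 49.4
finger_force: 30.0
```

```bash
python3 -m jog '[[0,0,4,0,0,0],[0,0,3,0,0,0],[0,0,0.8,0,0,0],[0,0,0,0,0,0],[0,0,0,0,0,0]]'; python3 -m jog '[[0,0,0,0,0,0],[0,0,0,0,0,0],[0,0,0,0,0,0],[0,0,0,0,0,0]]' 75
python3 - <<'E'
from h import *
a=snap('side'); b=snap('scene')
f=lambda i,x,y:cv2.resize(i[y-50:y+50,x-65:x+65],None,fx=4,fy=4,interpolation=cv2.INTER_CUBIC)
cv2.imwrite('pics/c7.png',np.vstack([f(a,275,125)[100:],f(b,365,155)[100:350]])[:,:,::-1])
E
```

```text
time: 12.55
tool_pos: [545.7, 254.5, 27.0]
tcp_rot: [3.142, 0.0, -2.926]
contact_force: [0.1, -0.1, -0.8]
grip_width: 49.5
finger_force: 30.0
time: 12.95
tool_pos: [545.7, 254.5, 27.0]
tcp_rot: [3.142, 0.0, -2.926]
contact_force: [0.2, 0.4, -0.5]
grip_width: 68.6
finger_force: 0.0
```

View pics/c7.png

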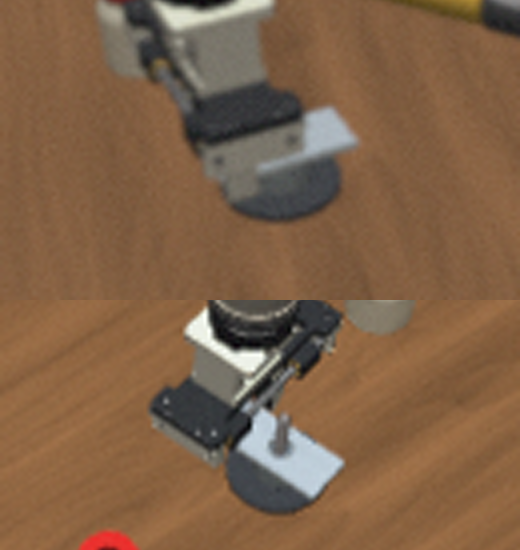

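The blank lies flat on the boss with the post through its hole (scene half, post at (283,435)). I back out, lift, and go to the rubber ring.

```bash
python3 -m jog '[[10,0,0,0,0,0],[20,0,0,0,0,0],[20,0,0,0,0,0],[0,0,-30,0,0,0],[0,0,-45,0,0,0],[0,0,-45,0,0,0],[0,0,-35,0,0,0],[0,0,0,0,0,0]]'
python3 - <<'E'
from h import *
for n,a in(('side',(333.5,220)),('scene',(304.5,236.5))): print(px2w(cam(n),[a],20))
go(670,45,160)
E
```

```text
time: 13.85
tool_pos: [499.4, 244.7, 187.5]
tcp_rot: [3.14, 0.011, -2.926]
contact_force: [0.9, 0.1, 0.6]
grip_width: 68.5
finger_force: 0.0
[[668.62901268 -87.65921493  20.        ]]
[[666.86050171 -93.12455467  20.        ]]
shift [-123.7 -231.6   28.6]  n50=5.3
```

```bash
python3 -m jog '[[-18,-29,0,0,0,0],[-24,-38,4,0,0,0],[-24,-38,8,0,0,0],[-24,-38,14,0,0,0],[-24,-38,20,0,0,0],[-20,-34,20,0,0,0],[-12,-18,18,0,0,0],[0,0,18,0,0,0],[0,0,0,0,0,0],[0,0,0,0,0,0]]'
cat >> h.py <<'E'
def ringview(t,z,f=None):
    c=cam('wrist');o=bot.get_obs(); snap('wrist',f)
    for r in bot.outline_of(t,'wrist'):
        m=r['mask'].astype(np.uint8); k=max(cv2.findContours(m,0,1)[0],key=cv2.contourArea)
        h=cv2.convexHull(k)[:,0].astype(float); P=px2w(c,h,z)[:,:2].astype(np.float32)
        (cx,cy),rad=cv2.minEnclosingCircle(P); print(t,round(r['p'],2),np.round(r['pixel']),'ctr %.1f %.1f dia %.1f'%(cx,cy,2*rad))
E
python3 - <<'E'
from h import *
ringview('rubber_ring',16,'w8.png')
go(683.5,37.5,5)
E
```

```text
time: 14.85
tool_pos: [688.6, 47.6, 79.3]
tcp_rot: [3.141, -0.002, -2.926]
contact_force: [-0.2, -0.6, 1.0]
grip_width: 69.0
finger_force: 0.0
rubber_ring 0.93 [324. 325.] ctr 788.1 75.5 dia 66.5
rubber_ring 0.73 [295. 215.] ctr 687.6 33.0 dia 59.9
shift [ 8.2 -9.  76.1]  n50=1.5
```

View pics/w8.png

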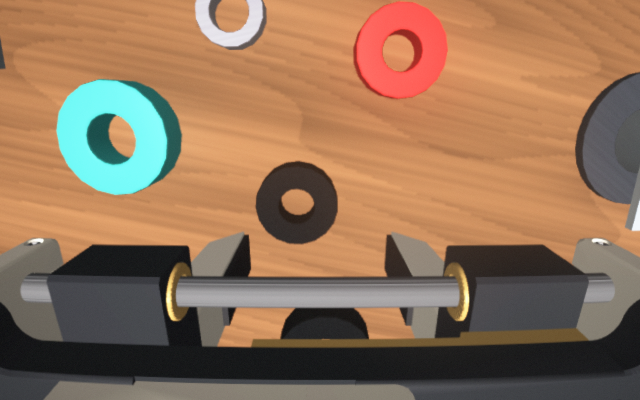

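The small black ring is in full view, centred at about (297,202) and 81 px across; the large one is behind the gripper.

```bash
python3 - <<'E'
from h import *
c=cam('wrist'); P=px2w(c,[(297,202),(256.5,200),(338,200),(297,162)],20); print(P.round(1))
Q=px2w(c,[(297,201.5)],17)[0]; print(Q); go(Q[0],Q[1],4.5)
E
```

```text
[[686.4  33.5  20. ]
 [690.9   6.6  20. ]
 [679.1  60.1  20. ]
 [659.6  28.1  20. ]]
[687.00883042  33.44242604  17.        ]
shift [  5.6 -13.7  76.6]  n50=1.6
```

```bash
python3 -m jog '[[5,-13,10,0,0,0],[0,0,20,0,0,0],[0,0,20,0,0,0],[0,0,15,0,0,0],[0,0,8,0,0,0],[0,0,1.5,0,0,0],[0,0,0,0,0,0]]' 85
python3 -m jog '[[0,0,0,0,0,0],[0,0,0,0,0,0],[0,0,0,0,0,0],[0,0,0,0,0,0],[0,0,0,0,0,0],[0,0,0,0,0,0]]' 30
python3 -m jog '[[0,0,-20,0,0,0],[0,0,-40,0,0,0],[0,0,-40,0,0,0],[0,0,-40,0,0,0],[0,0,0,0,0,0],[0,0,0,0,0,0]]'
python3 - <<'E'
from h import *
c=cam('wrist');o=bot.get_obs();snap('wrist','w9.png')
go(591.2,264.5,150)
E
```

```text
time: 15.65
tool_pos: [687.4, 33.5, 5.8]
tcp_rot: [-3.141, 0.001, -2.926]
contact_force: [-0.0, -0.7, 0.7]
grip_width: 77.9
finger_force: 0.0
time: 16.25
tool_pos: [687.3, 33.6, 5.9]
tcp_rot: [-3.141, 0.001, -2.926]
contact_force: [-1.4, -0.2, 4.3]
grip_width: 54.5
finger_force: 30.0
time: 16.85
tool_pos: [687.3, 33.6, 146.2]
tcp_rot: [-3.141, 0.002, -2.926]
contact_force: [0.6, -0.6, -1.4]
grip_width: 54.5
finger_force: 30.0
shift [ 43.7 245.9  -5.3]  n50=5.0
```

View pics/w9.png

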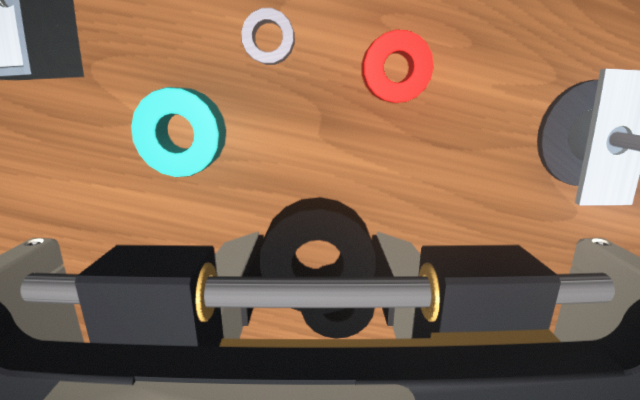

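The ring is held, with its outer edge at 262–376 in x and its top edge at row 198. I'll work out its offset in the gripper and go to the post.

```bash
python3 - <<'E'
from h import *
c=cam('wrist');o=bot.get_obs(); z=o['tool_pos'][2]+14.1
p=px2w(c,[(318,198),(262,262),(376,262),(294,262),(344,262),(319,240)],z); Rm=R.from_euler('xyz',o['tcp_rot'])
q=Rm.inv().apply(p-o['tool_pos']).round(1); print(q)
off=np.array([q[0,0]-28,(q[1,1]+q[2,1])/2,0]); t=np.array([591,264,0])-Rm.apply(off); print(off,t); go(t[0],t[1],150)
print('post', px2w(c,[(636,142)],90))
E
```

```text
[[ 32.    0.4 -14.1]
 [  0.6 -25.8 -14.1]
 [  0.6  27.7 -14.1]
 [  0.7 -10.8 -14.1]
 [  0.7  12.6 -14.1]
 [ 11.9   0.9 -14.1]]
[4.   0.95 0.  ] [ 5.95110596e+02  2.63926135e+02 -6.40600407e-03]
shift [ 40.  244.5  -5.3]  n50=5.0
post [[592.67493119 229.19790748  90.        ]]
```

```bash
python3 -m jog '[[4,20,0,0,0,0],[8,45,0,0,0,0],[8,45,0,0,0,0],[8,45,0,0,0,0],[8,45,0,0,0,0],[5,30,0,0,0,0],[2,15,0,0,0,0],[0,0,0,0,0,0],[0,0,0,0,0,0]]'
python3 - <<'E'
from h import *
go(591.5,264,112)
E
```

```text
time: 17.8
tool_pos: [592.8, 263.0, 144.7]
tcp_rot: [-3.141, -0.001, -2.926]
contact_force: [0.4, 0.3, -1.2]
grip_width: 54.0
finger_force: 30.0
shift [ 1.   1.3 32.7]  n50=0.7
```

```bash
python3 -m jog '[[1,1.3,10,0,0,0],[0,0,15,0,0,0],[0,0,8,0,0,0],[0,0,0,0,0,0],[0,0,0,0,0,0]]'
python3 - <<'E'
from h import *
a=snap('side'); b=snap('scene')
f=lambda i,x,y:cv2.resize(i[y-40:y+35,x-65:x+65],None,fx=4,fy=4,interpolation=cv2.INTER_CUBIC)
cv2.imwrite('pics/c10.png',np.vstack([f(a,280,125),f(b,370,155)])[:,:,::-1])
E
```

```text
time: 18.3
tool_pos: [591.8, 264.1, 112.3]
tcp_rot: [-3.142, -0.0, -2.927]
contact_force: [0.1, 0.2, -0.5]
grip_width: 54.2
finger_force: 30.0
```

View pics/c10.png

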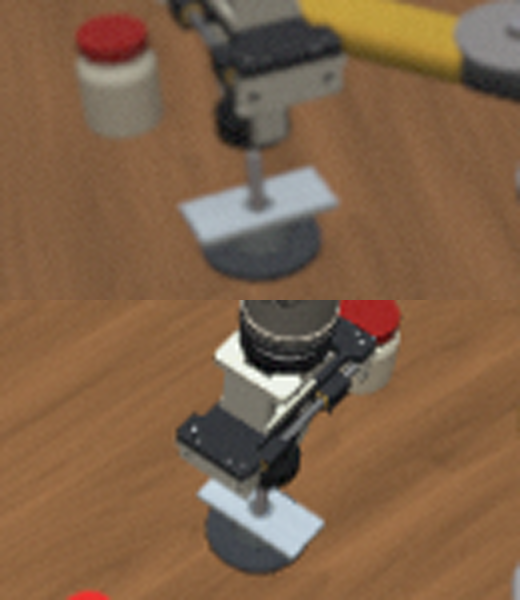

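In the side view the ring is centred over the post. I lower it stepwise, watching the force.

```bash
python3 -m jog '[[0,0,6,0,0,0],[0,0,8,0,0,0],[0,0,8,0,0,0],[0,0,8,0,0,0],[0,0,0,0,0,0]]'; python3 -m jog '[[0,0,10,0,0,0],[0,0,10,0,0,0],[0,0,8,0,0,0],[0,0,4,0,0,0],[0,0,0,0,0,0],[0,0,0,0,0,0]]'
```

```text
time: 18.9
tool_pos: [590.5, 264.6, 80.6]
tcp_rot: [-3.141, -0.003, -2.926]
contact_force: [0.9, -0.0, -0.9]
grip_width: 54.0
finger_force: 30.0
time: 19.5
tool_pos: [591.6, 264.9, 50.5]
tcp_rot: [3.142, 0.0, -2.926]
contact_force: [-0.5, 0.3, -0.9]
grip_width: 54.3
finger_force: 30.0
```

```bash
python3 -m jog '[[0,0,2,0,0,0],[0,0,2,0,0,0],[0,0,0.6,0,0,0],[0,0,0,0,0,0],[0,0,0,0,0,0]]'; python3 -m jog '[[0,0,0,0,0,0],[0,0,0,0,0,0],[0,0,0,0,0,0],[0,0,0,0,0,0]]' 80; python3 -m jog '[[0,0,-15,0,0,0],[0,0,-30,0,0,0],[0,0,-35,0,0,0],[0,0,-35,0,0,0],[0,0,-20,0,0,0],[0,0,0,0,0,0]]'
python3 - <<'E'
from h import *
go(588,-24,90)
a=snap('side'); b=snap('scene')
f=lambda i,x,y:cv2.resize(i[y-40:y+35,x-65:x+65],None,fx=4,fy=4,interpolation=cv2.INTER_CUBIC)
cv2.imwrite('pics/c11.png',np.vstack([f(a,280,140),f(b,370,165)])[:,:,::-1])
E
```

```text
time: 20.0
tool_pos: [591.5, 264.9, 45.9]
tcp_rot: [3.141, 0.0, -2.926]
contact_force: [0.2, -0.7, -0.3]
grip_width: 54.3
finger_force: 30.0
time: 20.4
tool_pos: [591.5, 264.8, 45.9]
tcp_rot: [3.142, 0.0, -2.926]
contact_force: [0.4, 0.8, -0.4]
grip_width: 73.2
finger_force: 0.0
time: 21.0
tool_pos: [593.2, 265.4, 186.1]
tcp_rot: [3.141, 0.008, -2.926]
contact_force: [0.5, -0.1, 0.5]
grip_width: 73.1
finger_force: 0.0
shift [  67.7 -281.7   95.3]  n50=6.1
```

View pics/c11.png

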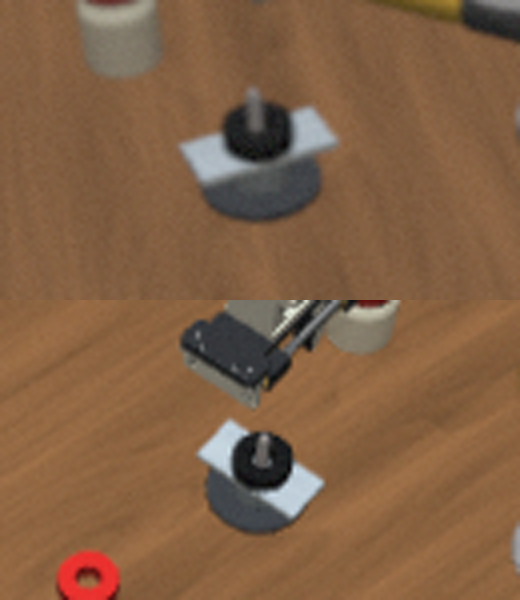

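The ring lies flat on the blank, with the post in its bore. That was my 14th picture, so from here I rely on outlines and numbers. Next is the spacer.

```bash
python3 -m jog '[[8,-30,0,0,0,0],[10,-42,6,0,0,0],[10,-42,12,0,0,0],[10,-42,16,0,0,0],[10,-42,18,0,0,0],[9,-40,18,0,0,0],[6,-29,16,0,0,0],[3,-15,8,0,0,0],[0,0,0,0,0,0],[0,0,0,0,0,0]]'
python3 - <<'E'
from h import *
print(bot.camera_model('wrist')['cx'])
for i in range(2):
    ringview('spacer',8,'w12.png'); ringview('rubber_ring',10)
E
```

```text
time: 22.1
tool_pos: [587.2, -23.8, 86.7]
tcp_rot: [3.141, -0.0, -2.926]
contact_force: [0.3, 0.8, 0.4]
grip_width: 73.8
finger_force: 0.0
317.2654222580028
spacer 0.87 [309. 201.] ctr 578.5 -30.3 dia 44.6
rubber_ring 0.86 [448. 212.] ctr 578.3 77.3 dia 64.6
rubber_ring 0.78 [246. 264.] ctr 641.3 -100.8 dia 39.6
rubber_ring 0.47 [310. 203.] ctr 577.7 -30.2 dia 44.6
spacer 0.68 [313. 202.] ctr 578.6 -30.4 dia 45.5
rubber_ring 0.91 [246. 263.] ctr 641.7 -102.4 dia 38.5
rubber_ring 0.56 [449. 209.] ctr 577.8 77.5 dia 65.4
```

```bash
python3 - <<'E'
from h import *
go(578,-30.3,4.5)
E
python3 -m jog '[[5,-2,10,0,0,0],[5,-2,20,0,0,0],[0,0,20,0,0,0],[0,0,20,0,0,0],[0,0,10,0,0,0],[0,0,2,0,0,0],[0,0,0,0,0,0],[0,0,0,0,0,0]]' 70
python3 - <<'E'
from h import *
go(578,-30.3,4.5)
E
```

```text
shift [10.5 -4.1 82.7]  n50=1.7
time: 23.3
tool_pos: [578.9, -30.9, 5.6]
tcp_rot: [-3.141, 0.001, -2.926]
contact_force: [0.3, -0.5, 0.9]
grip_width: 64.3
finger_force: 0.0
shift [0.7 0.8 1.1]  n50=0.0
```

```bash
python3 -m jog '[[0.7,0.5,1,0,0,0],[0,0,0,0,0,0],[0,0,0,0,0,0],[0,0,0,0,0,0],[0,0,0,0,0,0],[0,0,0,0,0,0],[0,0,0,0,0,0],[0,0,0,0,0,0]]' 20
python3 -m jog '[[0,0,-20,0,0,0],[0,0,-40,0,0,0],[0,0,-45,0,0,0],[0,0,-45,0,0,0],[0,0,0,0,0,0],[0,0,0,0,0,0]]'
python3 - <<'E'
from h import *
c=cam('wrist');o=bot.get_obs();z=o['tool_pos'][2]; im=snap('wrist','w13.png')
Rm=R.from_euler('xyz',o['tcp_rot'])
for r in bot.outline_of('spacer','wrist'):
    m=r['mask'].astype(np.uint8); cs,h=cv2.findContours(m,cv2.RETR_CCOMP,1)
    print(round(r['p'],2),r['pixel'],[(cv2.boundingRect(k),len(k)) for k in cs if len(k)>15])
# column profile through middle
g=cv2.cvtColor(im,cv2.COLOR_RGB2GRAY); print(g[190:280:2,317].tolist()); print(g[262,260:376:2].tolist())
print(w2px(c,[Rm.apply(v)+o['tool_pos'] for v in([21,0,4.5],[21,0,-11.5],[12,0,-11.5],[0,-21,-11.5],[0,21,-11.5],[0,-12,-11.5],[0,12,-11.5],[0,0,-11.5])]).round(1).tolist())
E
```

```text
time: 24.1
tool_pos: [577.7, -30.5, 4.1]
tcp_rot: [-3.141, 0.001, -2.926]
contact_force: [-1.7, -0.4, 5.5]
grip_width: 40.8
finger_force: 30.0
time: 24.7
tool_pos: [577.7, -30.5, 154.3]
tcp_rot: [-3.141, 0.001, -2.926]
contact_force: [-0.8, -0.6, -0.6]
grip_width: 40.7
finger_force: 30.0
0.87 [320.4, 237.0] [((275, 210, 87, 67), 239), ((294, 237, 47, 32), 105)]
[160, 156, 153, 152, 163, 159, 148, 151, 152, 147, 142, 114, 115, 116, 118, 165, 229, 231, 230, 231, 232, 231, 230, 226, 154, 149, 157, 162, 165, 169, 160, 159, 169, 175, 176, 172, 174, 173, 171, 141, 108, 107, 108, 88, 59]
[136, 113, 35, 29, 30, 28, 29, 71, 228, 231, 231, 231, 230, 232, 230, 230, 155, 96, 97, 98, 123, 165, 173, 171, 173, 171, 170, 173, 175, 175, 176, 176, 176, 175, 174, 174, 175, 145, 117, 118, 119, 148, 230, 231, 231, 231, 232, 232, 232, 230, 115, 46, 46, 46, 46, 50, 112, 138]
[[317.1, 208.2], [317.1, 219.4], [317.1, 237.5], [273.0, 260.6], [361.1, 260.7], [291.8, 260.7], [342.2, 260.7], [317.0, 260.7]]
```

The spacer is centred in the grip to within 0.5 mm. Off to the post.

```bash
python3 -m jog '[[-8,25,0,0,0,0],[-9,40,0,0,0,0],[-9,40,0,0,0,0],[-9,40,0,0,0,0],[-10,40,0,0,0,0],[-10,40,0,0,0,0],[-10,36,0,0,0,0],[-8,24,0,0,0,0],[0,0,0,0,0,0],[0,0,0,0,0,0]]'
python3 - <<'E'
from h import *
go(591.3,264.5,105)
E
```

```text
time: 25.8
tool_pos: [586.9, 263.5, 151.5]
tcp_rot: [-3.141, -0.004, -2.925]
contact_force: [0.5, 0.0, -0.7]
grip_width: 40.7
finger_force: 30.0
shift [-4.6  0.1 46.5]  n50=0.9
```

```bash
python3 -m jog '[[-4,0,10,0,0,0],[0,0,20,0,0,0],[0,0,14,0,0,0],[0,0,0,0,0,0],[0,0,0,0,0,0]]'
python3 - <<'E'
from h import *
go(591.3,264.5,65)
# check: does wrist see post through bore
c=cam('wrist'); g=cv2.cvtColor(snap('wrist','w14.png'),cv2.COLOR_RGB2GRAY); print(w2px(c,[(591,264.3,90)])); print(g[246,286:350:2].tolist())
E
```

```text
time: 26.3
tool_pos: [591.9, 263.8, 109.5]
tcp_rot: [-3.142, -0.001, -2.927]
contact_force: [-0.1, -0.7, 0.1]
grip_width: 40.8
finger_force: 30.0
shift [ 0.4  0.9 44.5]  n50=0.9
[[318.34165315 233.70886544]]
[232, 231, 231, 231, 230, 189, 64, 52, 54, 56, 54, 56, 55, 57, 57, 56, 57, 56, 58, 55, 57, 56, 57, 58, 61, 65, 158, 228, 230, 229, 229, 230]
```

```bash
python3 -m jog '[[0.4,0.7,7,0,0,0],[0,0,7,0,0,0],[0,0,7,0,0,0],[0,0,7,0,0,0],[0,0,0,0,0,0]]'; python3 -m jog '[[0,0,6,0,0,0],[0,0,5,0,0,0],[0,0,3,0,0,0],[0,0,0,0,0,0],[0,0,0,0,0,0]]'
```

```text
time: 26.85
tool_pos: [590.5, 264.8, 80.3]
tcp_rot: [-3.141, -0.003, -2.926]
contact_force: [-0.3, -0.6, -0.8]
grip_width: 40.8
finger_force: 30.0
time: 27.35
tool_pos: [591.4, 265.0, 67.9]
tcp_rot: [3.142, 0.0, -2.926]
contact_force: [-0.4, -0.3, -1.5]
grip_width: 40.6
finger_force: 30.0
```

Target TCP z is 64.1 to rest on the ring.

```bash
python3 -m jog '[[0,0,2,0,0,0],[0,0,1.2,0,0,0],[0,0,0.4,0,0,0],[0,0,0,0,0,0],[0,0,0,0,0,0]]'; python3 -m jog '[[0,0,0,0,0,0],[0,0,0,0,0,0],[0,0,0,0,0,0],[0,0,0,0,0,0]]' 65; python3 -m jog '[[0,0,-15,0,0,0],[0,0,-30,0,0,0],[0,0,-35,0,0,0],[0,0,-35,0,0,0],[0,0,0,0,0,0],[0,0,0,0,0,0]]'
python3 - <<'E'
from h import *
go(462,-2,100)
for n in('side','scene'):
    snap(n); 
    for t in('spacer','rubber_ring'): print(n,t,[(round(r['p'],2),np.round(r['pixel']).tolist()) for r in bot.outline_of(t,n)])
    print(w2px(cam(n),[(593,261,68),(593,261,50)]).round(1).tolist())
E
```

```text
time: 27.85
tool_pos: [591.3, 265.0, 64.3]
tcp_rot: [3.142, 0.0, -2.926]
contact_force: [-0.2, 0.2, -0.6]
grip_width: 40.8
finger_force: 30.0
time: 28.25
tool_pos: [591.4, 265.0, 64.3]
tcp_rot: [3.141, 0.0, -2.926]
contact_force: [-0.2, 0.5, -0.9]
grip_width: 59.2
finger_force: 0.0
time: 28.85
tool_pos: [591.7, 265.1, 181.1]
tcp_rot: [3.141, 0.003, -2.926]
contact_force: [0.0, -0.8, -0.1]
grip_width: 59.7
finger_force: 0.0
shift [ 184.  -233.3   80.5]  n50=6.2
side spacer []
side rubber_ring [(0.79, [359.0, 169.0]), (0.69, [330.0, 226.0]), (0.53, [280.0, 136.0]), (0.52, [287.0, 186.0])]
[[279.2, 128.6], [279.6, 133.4]]
scene spacer [(0.57, [372.0, 164.0])]
scene rubber_ring [(0.8, [304.0, 234.0]), (0.7, [366.0, 237.0]), (0.58, [328.0, 196.0])]
[[370.5, 162.4], [370.1, 165.3]]
```

The spacer is detected on the post. Now the cap.

```bash
python3 -m jog '[[18,-23,0,0,0,0],[25,-32,6,0,0,0],[25,-32,10,0,0,0],[25,-32,14,0,0,0],[25,-32,14,0,0,0],[25,-32,14,0,0,0],[22,-28,12,0,0,0],[19,-22,10,0,0,0],[0,0,0,0,0,0],[0,0,0,0,0,0]]'
python3 - <<'E'
from h import *
c=cam('wrist')
for i in range(2): ringview('cap',15,'w15.png')
r=bot.outline_of('cap','wrist')[0]; ys,xs=np.where(r['mask']); print(xs.min(),xs.max(),ys.min(),ys.max())
def bb(P):
    a=np.linspace(0,2*np.pi,40); q=np.vstack([w2px(c,np.c_[P[0]+18*np.cos(a),P[1]+18*np.sin(a),0*a+z]) for z in(0,27)]); return np.r_[q.min(0),q.max(0)]
from scipy.optimize import least_squares
o=np.array([xs.min(),ys.min(),xs.max(),ys.max()],float); s=least_squares(lambda P:bb(P)-o,[452,-8]); print(s.x,s.fun); go(s.x[0],s.x[1],9)
E
```

```text
time: 30.15
tool_pos: [461.4, -2.2, 99.1]
tcp_rot: [3.141, -0.0, -2.928]
contact_force: [-0.4, 0.2, 0.3]
grip_width: 59.4
finger_force: 0.0
cap 0.96 [317. 188.] ctr 451.2 -4.4 dia 42.1
cap 0.91 [314. 187.] ctr 451.5 -5.5 dia 42.1
290 341 158 212
[449.61643386  -5.86927703] [-0.20759878 -1.2796969   0.2080328   1.26964494]
shift [13.1 -1.9 90.4]  n50=1.8
```

```bash
python3 -m jog '[[6,-1,10,0,0,0],[6.5,-0.5,20,0,0,0],[0,0,20,0,0,0],[0,0,20,0,0,0],[0,0,14,0,0,0],[0,0,6,0,0,0],[0,0,0,0,0,0],[0,0,0,0,0,0]]'
python3 -m jog '[[0,0,0,0,0,0],[0,0,0,0,0,0],[0,0,0,0,0,0],[0,0,0,0,0,0],[0,0,0,0,0,0],[0,0,0,0,0,0],[0,0,0,0,0,0]]' 15
python3 -m jog '[[0,0,-20,0,0,0],[0,0,-40,0,0,0],[0,0,-45,0,0,0],[0,0,-45,0,0,0],[0,0,-20,0,0,0],[0,0,0,0,0,0],[0,0,0,0,0,0]]'
python3 - <<'E'
from h import *
c=cam('wrist');o=bot.get_obs(); Rm=R.from_euler('xyz',o['tcp_rot']); snap('wrist','w16.png')
r=bot.outline_of('cap','wrist')
for q in r: ys,xs=np.where(q['mask']); print(round(q['p'],2),xs.min(),xs.max(),ys.min(),ys.max())
a=np.linspace(0,2*np.pi,40); 
for z in(9,-18,-21): 
    q=w2px(c,[Rm.apply([18*np.cos(t),18*np.sin(t),z])+o['tool_pos'] for t in a]); print(z,q.min(0).round(),q.max(0).round())
go(591.3,264.5,170)
E
```

```text
time: 31.2
tool_pos: [449.9, -5.9, 9.7]
tcp_rot: [-3.141, 0.001, -2.926]
contact_force: [-0.1, 0.4, -0.2]
grip_width: 59.6
finger_force: 0.0
time: 31.9
tool_pos: [449.7, -6.1, 9.5]
tcp_rot: [-3.141, 0.001, -2.926]
contact_force: [-0.9, -0.6, 6.6]
grip_width: 34.8
finger_force: 30.0
time: 32.6
tool_pos: [448.9, -6.0, 178.6]
tcp_rot: [3.141, -0.001, -2.926]
contact_force: [-0.5, -0.9, -2.0]
grip_width: 35.4
finger_force: 30.0
0.83 280 355 215 276
9 [283. 211.] [351. 273.]
-18 [278. 231.] [356. 301.]
-21 [277. 234.] [357. 305.]
shift [-197.4  233.6    7.3]  n50=6.1
```

```bash
python3 -m jog '[[-20,24,0,0,0,0],[-30,36,0,0,0,0],[-30,36,0,0,0,0],[-30,36,0,0,0,0],[-30,36,0,0,0,0],[-25,30,0,0,0,0],[-20,22,0,0,0,0],[-11,13,0,0,0,0],[0,0,0,0,0,0],[0,0,0,0,0,0]]'
python3 - <<'E'
from h import *
go(590.6,264.6,110)
E
```

```text
time: 33.7
tool_pos: [590.2, 262.9, 177.1]
tcp_rot: [-3.141, -0.004, -2.926]
contact_force: [-1.3, -0.6, -0.2]
grip_width: 35.3
finger_force: 30.0
shift [-0.9  1.6 67.1]  n50=1.3
```

```bash
python3 -m jog '[[-0.5,1,15,0,0,0],[0,0,25,0,0,0],[0,0,20,0,0,0],[0,0,7,0,0,0],[0,0,0,0,0,0],[0,0,0,0,0,0]]'
python3 - <<'E'
from h import *
go(590.6,264.6,86)
for n in('side','scene'):
    snap(n); 
    for t in('cap',): print(n,t,[(round(r['p'],2),np.round(r['pixel']).tolist()) for r in bot.outline_of(t,n)])
    print(w2px(cam(n),[(593,261,115)]).round(1).tolist())
E
```

```text
time: 34.3
tool_pos: [591.9, 264.1, 113.2]
tcp_rot: [3.141, 0.001, -2.927]
contact_force: [0.2, -0.2, -1.8]
grip_width: 35.3
finger_force: 30.0
shift [ 1.2  0.8 27.2]  n50=0.5
side cap []
[[278.0, 115.3]]
scene cap [(0.32, [373.0, 169.0])]
[[371.6, 154.7]]
```

```bash
python3 -m jog '[[0.8,0.7,5,0,0,0],[0,0,5,0,0,0],[0,0,4,0,0,0],[0,0,4,0,0,0],[0,0,0,0,0,0]]'; python3 -m jog '[[0,0,3,0,0,0],[0,0,2,0,0,0],[0,0,0,0,0,0],[0,0,0,0,0,0]]'
```

```text
time: 35.0
tool_pos: [590.0, 264.9, 93.2]
tcp_rot: [-3.142, -0.002, -2.926]
contact_force: [-0.3, -0.9, -1.1]
grip_width: 35.2
finger_force: 30.0
time: 35.4
tool_pos: [590.5, 265.0, 89.3]
tcp_rot: [3.142, 0.0, -2.926]
contact_force: [0.2, -0.4, -0.4]
grip_width: 35.1
finger_force: 30.0
```

```bash
python3 -m jog '[[0,0,2,0,0,0],[0,0,1.2,0,0,0],[0,0,0.4,0,0,0],[0,0,0,0,0,0],[0,0,0,0,0,0]]'; python3 -m jog '[[0,0,0,0,0,0],[0,0,0,0,0,0],[0,0,0,0,0,0],[0,0,0,0,0,0]]' 60; python3 -m jog '[[0,0,-15,0,0,0],[0,0,-30,0,0,0],[0,0,-35,0,0,0],[0,0,-15,0,0,0],[-40,0,0,0,0,0],[-40,0,0,0,0,0],[0,0,0,0,0,0],[0,0,0,0,0,0]]'
python3 - <<'E'
from h import *
c=cam('wrist');snap('wrist','w17.png')
for t in('cap','spacer','rubber_ring','blank','stand'):
    for r in bot.outline_of(t,'wrist'):
        ys,xs=np.where(r['mask']); print(t,round(r['p'],2),np.round(r['pixel']),xs.min(),xs.max(),ys.min(),ys.max())
print(w2px(c,[(591,264.5,z) for z in(106,76,60,40)]).round().tolist())
a=np.linspace(0,6.28,60)
for rr,z in((18,102),(21,76),(28,60)):
    q=w2px(c,np.c_[591+rr*np.cos(a),264.5+rr*np.sin(a),0*a+z]); print(rr,q.min(0).round(),q.max(0).round())
for n in('side','scene'):
    snap(n); print(n,[(t,round(r['p'],2),np.round(r['pixel']).tolist()) for t in('cap','blank_top') for r in bot.outline_of(t,n)], w2px(cam(n),[(593,261,91)]).round(1).tolist())
E
```

```text
time: 35.9
tool_pos: [590.5, 265.0, 85.6]
tcp_rot: [3.142, 0.0, -2.926]
contact_force: [-0.5, 0.9, -0.6]
grip_width: 35.2
finger_force: 30.0
time: 36.3
tool_pos: [590.5, 265.0, 85.7]
tcp_rot: [3.142, 0.0, -2.926]
contact_force: [-0.5, -0.3, 0.1]
grip_width: 55.1
finger_force: 0.0
time: 37.1
tool_pos: [668.6, 281.9, 179.0]
tcp_rot: [-3.142, -0.002, -2.927]
contact_force: [0.2, -0.5, -0.2]
grip_width: 55.3
finger_force: 0.0
cap 0.65 [319.  90.] 291 344 63 117
spacer 0.82 [311.  64.] 294 324 61 118
spacer 0.26 [353.  86.] 266 368 49 132
rubber_ring 0.89 [ 92. 241.] 67 139 218 273
rubber_ring 0.89 [109.  31.] 81 149 0 66
rubber_ring 0.71 [328. 116.] 282 353 55 127
stand 0.79 [353.  88.] 266 368 48 132
[[316.0, 89.0], [317.0, 90.0], [317.0, 90.0], [317.0, 90.0]]
18 [289.  61.] [344. 117.]
21 [288.  60.] [345. 119.]
28 [281.  52.] [352. 126.]
side [('cap', 0.6, [278.0, 121.0]), ('cap', 0.43, [282.0, 151.0]), ('blank_top', 0.94, [310.0, 264.0])] [[278.6, 122.2]]
scene [('cap', 0.6, [370.0, 160.0]), ('blank_top', 0.7, [258.0, 235.0]), ('blank_top', 0.65, [369.0, 162.0])] [[371.1, 158.7]]
```

The cap's outline (291–344, 63–117) matches the prediction for its seated pose (289–344, 61–117), and the ring's outline fits too. The top blank is still in the magazine, so I hand the job in.

```bash
python3 -c "
from plant import bot
print(bot.close_job())"
```

```text
the job is handed in; nothing more can be done
None
```

The job is handed in: blank, rubber ring, spacer and cap are stacked on the post and let go; the final camera checks matched the seated cap and put the top blank still in the magazine, but the hand-in returned no verdict.

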